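# Clear the chips and rock the bung out of the casting box

## Task

Using the scraper block, and never the fingers, sweep the four stone chips off the casting box's cover plate into the gutter along its edge, and put the scraper back down on the bench. Then rock the tight wooden bung side to side while lifting until it comes out of its hole, without lifting or tipping the box, and put it in the small open tray beside the box. Leave the other things on the bench where they are.

Things in the scene. Friction and masses are not known exactly. Their poses are not given: they have to be found in the camera images.
- casting_box: Loose hollow box, about 1.6 kg, plywood sides, flat grey cover plate 170 (x) by 220 (y) mm whose top is 56 mm above the bench; z up. Origin at bench level under the plate's centre: the plate spans x -85..85, y -110..110 mm. It stands square on the bench, not fixed; its -x side faces the robot.
- gutter (a point): Middle of the open aluminium gutter's floor, along the casting box's -x edge over its whole width: box x -145..-85 mm, inner floor 6 mm and rim 30 mm above the bench. What is swept over the plate's -x edge drops into it. Axes as the box's.
- pour_hole (a point): Centre of the pour hole in the cover plate, on its top (box x 0, y 0). Hole 34 (x) by 60 (y) mm, narrowed by two sprung rubber lips, on its +y and -y sides, that squeeze the bung 8 mm below the plate's top with about 19 N each. Axes as the box's.
- bung: Tapered wooden bung, 90 g, in the pour hole. Origin on its axis, level with the plate's top when seated; z up, axes as the box's. Above the origin a head to grip: 30 (x) by 32 (y) mm, up to 58 mm high. Below, a plug 28 mm wide in x reaches 40 mm down, tapering in y from 38 to 30 mm.
- bung_top (a point): Centre of the bung's top face, 58 mm above its origin. A straight pull lifts the box before the bung slips (it holds some 30 N) until it is about 20 mm up. Leaning it to +y and -y by 0.15 to 0.25 rad about the lips (0.7 N m), gripped firmly across y, and raising it about 3 mm per swing, walks it out.
- scraper: Wooden scraper block with a rubber edge below, standing on the bench. Origin at the centre of its underside; z up. Foot 28 (x) by 76 (y) by 24 mm high, above it a grip 24 (x) by 60 (y) mm up to 64 mm high. Its wide faces look to +x and -x. 150 g.
- chip0: Loose pale stone chip on the cover plate, a faceted disc about 22 mm across and 9 mm high, origin at the centre of its underside. Chips lie at either side (+y, -y) of the bung.
- chip1: Loose pale stone chip on the cover plate, a faceted disc about 22 mm across and 9 mm high, origin at the centre of its underside. Chips lie at either side (+y, -y) of the bung.
- chip2: Loose pale stone chip on the cover plate, a faceted disc about 22 mm across and 9 mm high, origin at the centre of its underside. Chips lie at either side (+y, -y) of the bung.
- chip3: Loose pale stone chip on the cover plate, a faceted disc about 22 mm across and 9 mm high, origin at the centre of its underside. Chips lie at either side (+y, -y) of the bung.
- tray: Small open black plastic tray fixed on the bench beside the box (on either side), outside 160 (x) by 140 (y) by 45 mm high, walls and floor 4 mm thick, origin at the centre of its underside.
- pot: Bystander: clear plastic pot, 84 mm across, 110 mm high, origin at the underside's centre.
- tin: Bystander: closed tin, 80 mm across, 100 mm high, origin at the underside's centre.
- jar: Bystander: closed jar, 52 mm across, 75 mm high, origin at the underside's centre.
- tape: Bystander: roll of tape lying flat, 90 mm across, 30 mm high, origin at the underside's centre.
- level: Bystander: spirit level standing on edge, 22 (x) by 240 (y) by 50 mm high, origin at the underside's centre.
- offcut: Bystander: wooden offcut, 90 (x) by 45 (y) by 35 mm high, origin at the underside's centre.
There are look-alikes about, which are no part of the job. What is shaped like the bung but turquoise is not meant. Leave any yellow look-alike of the scraper alone.

How it is judged:
By the outcome, as a careful person would: the job done as asked, in the order asked, and still so for the second after the job is handed in, with the robot touching nothing.
It also fails if it takes over 72 s, if anything falls off the work surface, if the arm or the gripper's body presses on something with over 40 N, if the wrist force passes 120 N, or if a joint passes its speed limit or range.

## Robot

A 7-joint arm with a two-finger parallel gripper is mounted at the origin on the work surface. World frame = base frame: x ahead of the robot, y to its left, z up, the work surface at z = 0. Lengths are in m, angles in rad, forces in N, time in s.
With the tool pointing down it reaches from about 0.35 to 0.9 m from the base axis. Payload 8.1 kg.
Tool frame: the origin (TCP) lies midway between the tips of the shut fingers; the grasp point (between the pads) lies 19 mm behind it; x points along the fingers, z is the direction in which the jaws open and shut, and the axes are right-handed (so a half turn about x gives the same grasp; the last joint's range is limited). The gripper opens to 92 mm and grips with 3 to 60 N. Pads are 19 mm wide; open, the fingers measure 130 mm over their backs; the gripper's body (75 mm by 190 mm) begins 47 mm behind the grasp point.
Start: joints at [1.102, 0.434, 0.025, 1.573, -0.012, 1.134, -0.075], TCP at [0.224, -0.584, 0.227] pointing down, gripper open.
Joint ranges: [-2.62, 2.62], [-0.44, 2.09], [-1.27, 1.32], [0.08, 2.57], [-1.32, 4.46], [0.12, 2], [-2.74, 2.74]. Speed limits (rad/s): [2.22, 2.22, 3.01, 3.01, 3.14, 3.14, 3.14].

## Interface

Orientations are given as a rotation vector (axis times angle).
In Python, from cell import arm, optics, finder gives the robot as it stands.
- The arm moves only by the tool send_rows, never from a script. Its argument "rows" is a list that holds one entry, the list of rows, each a list of 7 numbers: the shift along the tool's x, y, z in mm, then the turn, a rotation vector about the tool's x, y, z in degrees, then the opening in per cent of the stroke, from 0 (shut) to 100 (fully open). A call has exactly 8 rows; each row is the pose to reach, as a shift and turn from the pose commanded when the call began, along the tool's axes at that moment; what a row does not reach only later rows make up. A row lasts 1/10 s, in which the tool goes at most 50 mm and 8.59 degrees, less where a joint would pass 70% of its speed; a pose out of reach is approached as far as the arm can. A call with a gripper value outside its range is refused whole. The fingers move at their own pace and stop on an object; "grip_force" is the grip in N (left out, the last holds). Time passes only in rows, so rows that repeat a pose let the fingers close, or fill a call up. It gives the time, the measured TCP pose, the force and the opening at its end, in the units of the state.
- arm.observe(): the state, without advancing time (a new reading comes with each control period).
- optics.get_image(name): name is "side" or "top"; returns (picture, depth): 420x560x3 uint8, red, green, blue; 420x560 float32, m along the optical axis (not along the pixel's ray), 0 where there is no reading.
- optics.get_calibration(name): a dict with "camera_matrix" (3x3 intrinsics, pixels), "D" ([k1, k2, p1, p2, k3] as OpenCV has them; the pictures are not rectified), "position" and "orientation" of the camera in the world. Camera axes: x right, y up, looking along -z (the intrinsics and any distortion apply to the point x, -y, -z); pixel columns grow to the right and rows downward; lengths in m; the calibration is good to about 2 mm. A picture is of the moment at which its call begins. get_calibration takes no time and is no camera call.
- arm.sign_off(): hands the job in, once; it reports no verdict.
Trained networks look in the newest picture that a camera, given by its name, has taken for a name from the list of things; names that differ only in an ending like _2 or _b are one class to them, and where a whole thing is asked for, a point or a joint stands for the part that bears it (a point fixed in the world has none). Each returns a list of dicts, best first, with "confidence" (0 to 1); they miss things now and then, are a little off and sometimes report something else, mostly with a low value. They report only what shows in the picture. A call takes as long as a camera call. They do not tell look-alikes from the thing itself.
- finder.search_frame(camera, thing): "bbox" ([left, top, width, height] in pixels, round what is visible of it).
- finder.regions_of(camera, thing): "region" (420x560 bool, what is visible of it) and "bbox" ([left, top, width, height] in pixels, round what is visible of it).
- finder.place_of(camera, thing): "xy" ([column, row] in pixels: a listed point, or the origin of a listed thing).
The state is a dict: "clock": time; "joints": joint angles; "dq": joint speeds; "joint_efforts": joint torques, N m; "position": TCP position; "ee_rot": TCP orientation; "force": force on the tool from outside, world axes, zero at the start; "ft_torque": the same for the moment, N m; "width": opening from 0.0 (shut) to 1.0 (fully open).
Only numpy, scipy, OpenCV 4.12 (cv2) and the standard library are available. Lean on these libraries where they do the work, as an engineer would, in place of code of your own. Each camera call takes 0.05 s, during which the arm holds its last target.

## Working session

There is one attempt and no reset: what is moved stays moved. The work goes in short steps, Python scripts to look and compute and a tool call to move; the robot and the scene stay as the last step left them, time stands still between calls to the robot, and variables do not carry over. Pictures are saved under pics/ and viewed, and the job is handed in when it is done.

Besides the shell and the picture viewer there is one more tool, called after "Call:" as name(argument=value, ...) on one line, values as JSON. send_rows: Moves the arm, as the interface text tells. Its arguments: {"type":"object","properties":{"rows":{"type":"array"},"grip_force":{"type":"number"}},"required":["rows"]}

```bash
ls; mkdir -p pics; python3 - <<'E'
from cell import arm, optics, finder
import cv2, numpy as np
print(arm.observe())
for n in ("side","top"):
    im,d=optics.get_image(n)
    cv2.imwrite(f"pics/{n}0.png",cv2.cvtColor(im,cv2.COLOR_RGB2BGR)); np.save(f"pics/{n}0d.npy",d)
    print(n,optics.get_calibration(n))
E
```

```text
pics
{'clock': 0.0, 'joints': array([ 1.10240133,  0.43522907,  0.02496282,  1.57408249, -0.01158161,
        1.1339841 , -0.07509066]), 'dq': array([ 0.00142557,  0.00126566,  0.00023066, -0.00015101, -0.00063782,
       -0.00077339, -0.00080989]), 'joint_efforts': array([ 1.52624921e-04, -6.67844296e+01,  9.85014103e-01, -3.14468873e+01,
       -6.05900749e-02,  4.26844438e-02,  1.00656657e-04]), 'position': array([ 0.22332564, -0.5832033 ,  0.22594672]), 'ee_rot': array([ 0.93649985,  1.36172086, -0.93525833]), 'force': array([-0.11097811,  0.11504527, -0.86982126]), 'ft_torque': array([ 0.03147043,  0.02012022, -0.01389139]), 'width': 1.0001812595849793}
side {'camera_matrix': array([[385.08331884,   0.        , 289.70692711],
       [  0.        , 385.08331884, 209.35556856],
       [  0.        ,   0.        ,   1.        ]]), 'D': array([0.0118622, 0.       , 0.       , 0.       , 0.       ]), 'position': array([ 0.07762112, -0.55868868,  0.54151384]), 'orientation': array([ 0.97857789, -0.3739036 , -0.63140213])}
top {'camera_matrix': array([[446.46583629,   0.        , 276.20631873],
       [  0.        , 446.46583629, 206.0620314 ],
       [  0.        ,   0.        ,   1.        ]]), 'D': array([-0.14400408,  0.        ,  0.        ,  0.        ,  0.        ]), 'position': array([ 0.40123501, -0.04386318,  1.19782687]), 'orientation': array([ 0.13673929, -0.10491461, -1.57999751])}
```

View pics/side0.png

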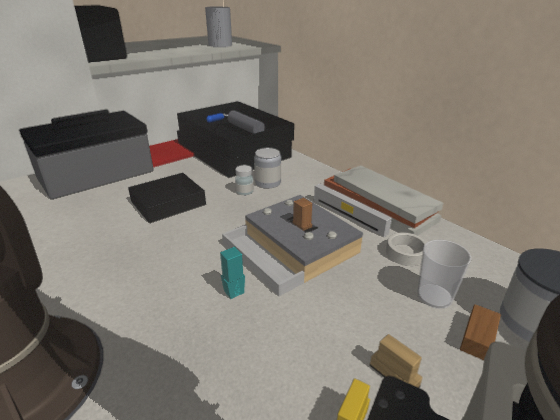

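View pics/top0.png

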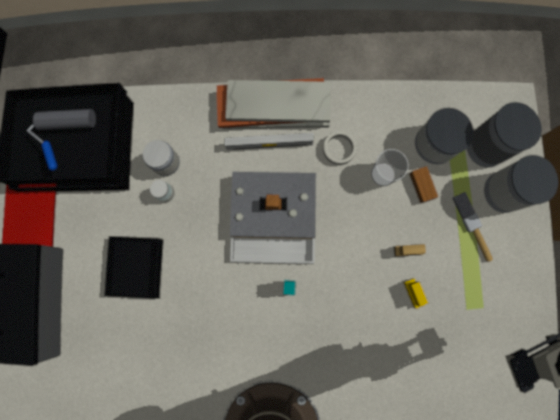

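The top picture shows the box at about (273,205) with its gutter at (272,250). The brown bung is at (273,203), and the turquoise look-alike stands at (290,288). The wooden scraper is at (410,251), with the yellow look-alike at (417,292), and the small black tray is at (134,268). Chips are at about (240,191), (240,216), (305,197) and (292,212). The large black tray at upper left is too big to be the one meant. Next: measure these and check a crop.

```bash
cat > h.py <<'E'
import numpy as np, cv2
from scipy.spatial.transform import Rotation as R
from cell import arm, optics, finder
def cal(n):
    c=optics.get_calibration(n); return c["camera_matrix"],np.array(c["D"]),np.array(c["position"]),R.from_rotvec(c["orientation"]).as_matrix()
def ray(n,uv):
    K,D,p,M=cal(n); q=cv2.undistortPoints(np.array(uv,float).reshape(-1,1,2),K,D).reshape(-1,2)
    return p,(M@np.c_[q[:,0],-q[:,1],-np.ones(len(q))].T).T
def atz(n,uv,z):
    p,r=ray(n,uv); return p+r*((z-p[2])/r[:,2])[:,None]
def cloud(n,d):
    h,w=d.shape; u,v=np.meshgrid(np.arange(w),np.arange(h)); 
    p,r=ray(n,np.c_[u.ravel(),v.ravel()]); P=p+r*d.reshape(-1,1); P[d.ravel()==0]=np.nan
    return P.reshape(h,w,3)
def proj(n,P):
    K,D,p,M=cal(n); q=(np.atleast_2d(P)-p)@M; q=q*[1,-1,-1]
    return cv2.projectPoints(q,np.zeros(3),np.zeros(3),K,D)[0].reshape(-1,2)
E
python3 - <<'E'
from h import *
import cv2
im=cv2.imread("pics/top0.png"); d=np.load("pics/top0d.npy"); P=cloud("top",d)
b=P[310:330,300:400].reshape(-1,3); print("bench z",np.nanmedian(b[:,2]))
Z=P[...,2]
def comp(x0,y0,x1,y1,za,zb,name):
    m=np.zeros(Z.shape,np.uint8); m[y0:y1,x0:x1]=((Z>za)&(Z<zb))[y0:y1,x0:x1]
    ys,xs=np.nonzero(m); Q=P[ys,xs]
    r=cv2.minAreaRect((Q[:,:2]*1000).astype(np.float32)); print(name,len(xs),"c",np.round(r[0],1),"size",np.round(r[1],1),"ang",round(r[2],1),"z med/max",np.nanmedian(Q[:,2]).round(4),np.nanmax(Q[:,2]).round(4))
comp(225,165,322,245,.045,.075,"plate")
comp(225,225,322,268,.02,.04,"gutter rim")
comp(255,185,290,220,.09,.14,"bungtop")
comp(390,238,432,262,.04,.09,"scraper grip")
comp(390,238,432,262,.01,.09,"scraper all")
comp(100,230,170,305,.03,.06,"tray")
comp(280,275,302,300,.03,.09,"turq")
comp(400,275,432,310,.03,.09,"yellow")
for nm,uv in dict(c0=(240,191),c1=(240,216),c2=(305,197),c3=(292,212)).items(): print(nm,atz("top",[uv],.065).round(4))
cv2.imwrite("pics/crop1.png",cv2.resize(im[160:275,220:440],(792,414),interpolation=cv2.INTER_CUBIC))
s=cv2.imread("pics/side0.png");cv2.imwrite("pics/crop2.png",cv2.resize(s[170:400,210:440],(600,600),interpolation=cv2.INTER_CUBIC))
E
```

```text
bench z 0.0005702588438917244
plate 5301 c [583.9 -13.1] size [220.  171.1] ang 88.1 z med/max 0.0561 0.074
gutter rim 340 c [467.5  -9.6] size [219.6  64.7] ang 87.7 z med/max 0.0302 0.0399
bungtop 172 c [582.9 -13.8] size [32.  29.5] ang 87.5 z med/max 0.1138 0.1195
scraper grip 247 c [ 460.9 -372.2] size [24.5 62.4] ang 2.3 z med/max 0.0639 0.0703
scraper all 342 c [ 460.9 -371.4] size [28.4 76.3] ang 2.1 z med/max 0.0629 0.0703
tray 561 c [423.9 361.7] size [142.7 161.1] ang 87.7 z med/max 0.0435 0.0527
turq 19 c [369.  -54.3] size [25.5 38.3] ang 89.1 z med/max 0.0448 0.0815
yellow 304 c [ 346.9 -381.7] size [62.5 25.4] ang 21.1 z med/max 0.0633 0.0709
c0 [[0.6176 0.0714 0.065 ]]
c1 [[0.5523 0.0713 0.065 ]]
c2 [[ 0.5993 -0.0963  0.065 ]]
c3 [[ 0.5608 -0.0622  0.065 ]]
```

View pics/crop1.png

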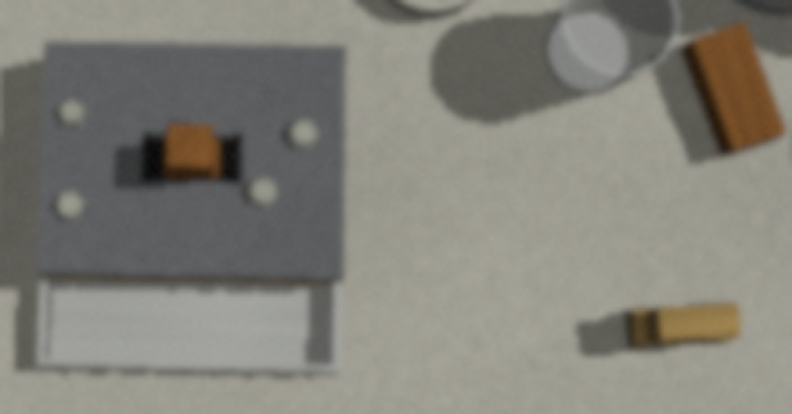

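View pics/crop2.png

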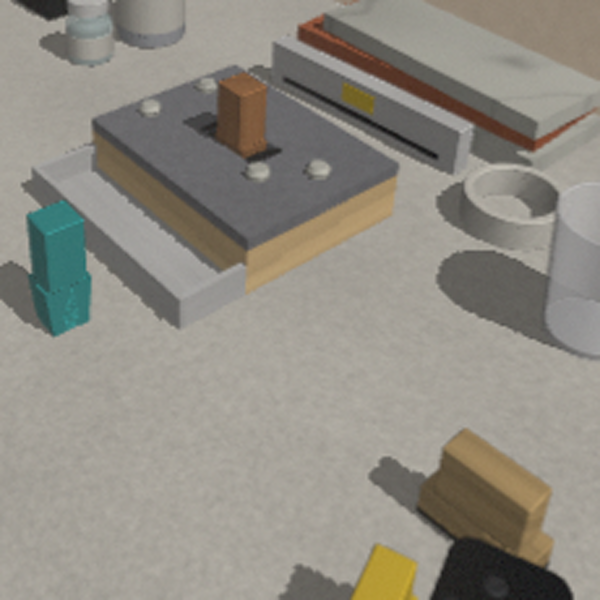

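The crops confirm both targets. The wooden scraper at (410,251) is natural wood, not yellow. The brown bung sits in the plate's hole, and the turquoise one stands free on the bench. Sizes and heights match the description. Next I work out the moves.

```bash
cat >> h.py <<'E'
BOX=np.array([.5839,-.0131]); BY=np.radians(-2.0)
def b2w(x,y):
    c,s=np.cos(BY),np.sin(BY); return BOX+np.array([c*x-s*y,s*x+c*y])
def toolR(yaw_jaw,lean=0):
    # tool x down, tool z at world heading yaw_jaw
    z=np.array([np.cos(yaw_jaw),np.sin(yaw_jaw),0]); x=np.array([0,0,-1.]); return np.c_[x,np.cross(z,x),z]
def rel(targets,verbose=True):
    o=arm.observe(); M=R.from_rotvec(o["ee_rot"]).as_matrix()
    for p,T in targets:
        s=M.T@(np.array(p)-o["position"])*1000; r=R.from_matrix(M.T@T).as_rotvec(degrees=True)
        print("shift",s.round(1),"turn",r.round(2))
E
python3 - <<'E'
from h import *
o=arm.observe(); M=R.from_rotvec(o["ee_rot"]).as_matrix(); print(M.round(3))
for k in (2.2,182.2):
    T=toolR(np.radians(k)); rel([((.461,-.3717,.16),T),((.461,-.3717,.031),T)])
for n in("pot","tin","jar"):
    print(n)
print(atz("top",[(392,165)],.11),atz("top",[(160,155)],.1),atz("top",[(160,190)],.075))
E
```

```text
[[-0.001  0.934  0.358]
 [ 0.001  0.358 -0.934]
 [-1.    -0.    -0.001]]
shift [  66.2  297.6 -112.4] turn [-7.124e+01 -8.000e-02 -4.000e-02]
shift [ 195.2  297.6 -112.3] turn [-7.124e+01 -8.000e-02 -4.000e-02]
shift [  66.2  297.6 -112.4] turn [ 1.0876e+02 -5.0000e-02  8.0000e-02]
shift [ 195.2  297.6 -112.3] turn [ 1.0876e+02 -5.0000e-02  8.0000e-02]
pot
tin
jar
[[ 0.6701814  -0.31527147  0.11      ]] [[0.70892537 0.27576612 0.1       ]] [[0.62183024 0.27972701 0.075     ]]
```

Call:
send_rows(rows=[[[5,37,-14,-8.5,0,0,60],[10,74,-28,-17,0,0,60],[20,111,-42,-25.5,0,0,60],[30,148,-56,-34,0,0,60],[40,185,-70,-42.5,0,0,60],[50,222,-84,-51,0,0,60],[60,260,-98,-59.5,0,0,60],[66,297.6,-112.4,-68,0,0,60]]], grip_force=30)

```text
clock: 0.9
position: [0.4618, -0.3708, 0.1597]
ee_rot: [0.01, 1.572, -0.009]
force: [-0.1, -0.9, -0.1]
width: 0.599
```

```bash
python3 - <<'E'
from h import *
T=toolR(np.radians(2.2)); rel([((.461,-.3717,.16),T),((.461,-.3717,.031),T)]); print(arm.observe()["joints"].round(2))
E
```

```text
shift [-0.3 -0.9 -0.8] turn [-2.91 -0.06 -0.05]
shift [128.7  -1.   -0.7] turn [-2.91 -0.06 -0.05]
[ 0.81  0.47 -0.32  1.72  0.17  0.98  0.42]
```

Call:
send_rows(rows=[[[20,-1,-0.5,-2.9,0,0,60],[50,-1,-0.5,-2.9,0,0,60],[85,-1,-0.5,-2.9,0,0,60],[110,-1,-0.5,-2.9,0,0,60],[124,-1,-0.5,-2.9,0,0,60],[128.5,-1,-0.5,-2.9,0,0,60],[128.5,-1,-0.5,-2.9,0,0,40],[128.5,-1,-0.5,-2.9,0,0,20]]])

```text
clock: 1.7
position: [0.4615, -0.3738, 0.0334]
ee_rot: [-0.026, 1.569, 0.024]
force: [-1.2, -0.3, 0.4]
width: 0.476
```

Call:
send_rows(rows=[[[0,0,0,0,0,0,10],[0,0,0,0,0,0,10],[0,0,0,0,0,0,10],[0,0,0,0,0,0,10],[-15,0,0,0,0,0,10],[-50,0,0,0,0,0,10],[-90,0,0,0,0,0,10],[-120,0,0,0,0,0,10]]])

```text
clock: 2.5
position: [0.4609, -0.3732, 0.1552]
ee_rot: [-0.026, 1.57, 0.025]
force: [1.1, 0.3, -2.3]
width: 0.258
```

```bash
python3 - <<'E'
from h import *
T=toolR(BY)
for x,y,z in((70,-66,.15),(70,-66,.089),(-86,-66,.089),(-86,-66,.15),(70,70,.15)):
  rel([((*b2w(x/1000,y/1000),z),T)])
for n in ("side",):
    im,d=optics.get_image(n); cv2.imwrite("pics/s1.png",cv2.cvtColor(im,cv2.COLOR_RGB2BGR))
E
```

```text
shift [  5.2 285.4 200. ] turn [3.86 0.06 0.03]
shift [ 66.2 285.4 199.9] turn [3.86 0.06 0.03]
shift [ 66.  295.9  44.3] turn [3.86 0.06 0.03]
shift [  5.  295.9  44.4] turn [3.86 0.06 0.03]
shift [  5.1 421.1 209.2] turn [3.86 0.06 0.03]
```

View pics/s1.png

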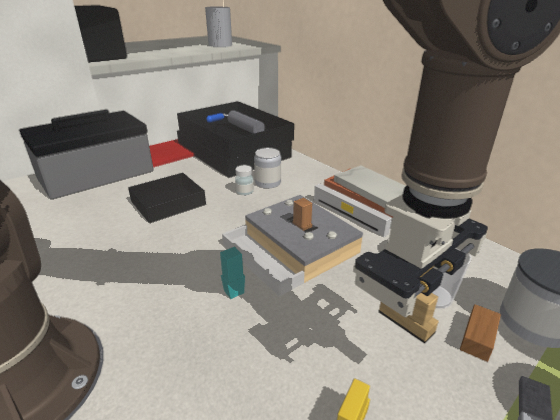

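Call:
send_rows(rows=[[[0,30,20,1,0,0,10],[0,70,48,2,0,0,10],[0,110,77,3,0,0,10],[0,150,105,3.9,0,0,10],[0,190,133,3.9,0,0,10],[0,230,161,3.9,0,0,10],[0,265,186,3.9,0,0,10],[5,285.4,200,3.9,0,0,10]]])

```text
clock: 3.35
position: [0.6532, -0.0765, 0.1484]
ee_rot: [0.026, 1.569, -0.023]
force: [1.3, -0.1, -1.9]
width: 0.26
```

```bash
python3 - <<'E'
from h import *
T=toolR(BY)
for x,y,z in((70,-66,.15),(70,-66,.089),(-86,-66,.089),(-86,-66,.15),(70,70,.15)):
  rel([((*b2w(x/1000,y/1000),z),T)])
im,d=optics.get_image("side"); cv2.imwrite("pics/s2.png",cv2.cvtColor(im,cv2.COLOR_RGB2BGR)[130:330,180:460].repeat(2,0).repeat(2,1))
o=arm.observe()
# lowest points of scraper foot
P=cloud("side",d); q=P-o["position"]; m=(abs(q[...,0])<.02)&(abs(q[...,1])<.045)&(P[...,2]>.06)&(P[...,2]<o["position"][2]+.01)
print(o["position"], np.nanpercentile(P[m][:,2],[0.5,2,5,20]), np.nanpercentile(P[m][:,1],[2,98]))
E
```

```text
shift [-1.6 -5.1 -1.5] turn [ 0.2   0.1  -0.13]
shift [59.4 -5.2 -1.6] turn [ 0.2   0.1  -0.13]
shift [  59.1   -4.7 -157.6] turn [ 0.2   0.1  -0.13]
shift [  -1.9   -4.5 -157.5] turn [ 0.2   0.1  -0.13]
shift [ -1.3 130.9  -1. ] turn [ 0.2   0.1  -0.13]
[ 0.65393832 -0.07270877  0.14711039] [0.11476602 0.11541259 0.11709892 0.12266819] [-0.11465069 -0.04088095]
```

View pics/s2.png

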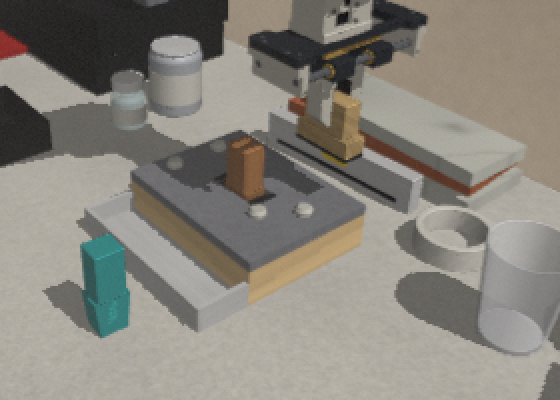

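Call:
send_rows(rows=[[[0,0,0,0,0,0,10],[5,-3,-1,0.2,0,0,10],[15,-3,-1,0.2,0,0,10],[30,-3,-1,0.2,0,0,10],[42,-3,-1,0.2,0,0,10],[50,-3,-1,0.2,0,0,10],[50,-3,-1,0.2,0,0,10],[50,-3,-1,0.2,0,0,10]]])

```text
clock: 4.2
position: [0.6503, -0.0844, 0.0971]
ee_rot: [0.031, 1.571, -0.031]
force: [0.2, 0.5, -1.4]
width: 0.26
```

```bash
python3 - <<'E'
from h import *
T=toolR(BY)
for x,y,z in((70,-66,.0895),(-86,-66,.0895),(-86,-66,.15),(70,70,.15)):
  rel([((*b2w(x/1000,y/1000),z),T)])
im,d=optics.get_image("side"); cv2.imwrite("pics/s3.png",cv2.cvtColor(im,cv2.COLOR_RGB2BGR)[130:330,180:460].repeat(2,0).repeat(2,1))
o=arm.observe()
P=cloud("side",d); q=P-o["position"]; m=(abs(q[...,0])<.016)&(abs(q[...,1])<.045)&(P[...,2]>.058)&(P[...,2]<.08)
print(o["position"],o["dq"].round(3), np.nanpercentile(P[m][:,2],[0.5,2,5,20]), np.nanpercentile(P[m][:,1],[2,98]))
E
```

```text
shift [7.6 3.  1.1] turn [-0.25 -0.02 -0.01]
shift [   7.6    2.3 -154.9] turn [-0.25 -0.02 -0.01]
shift [ -52.9    2.3 -154.9] turn [-0.25 -0.02 -0.01]
shift [-52.9 139.    0.5] turn [-0.25 -0.02 -0.01]
[ 0.65065423 -0.08436414  0.09753126] [-0.001 -0.007 -0.    -0.004 -0.002  0.001 -0.   ] [0.06300894 0.06338756 0.06394081 0.0668716 ] [-0.12331296 -0.04708985]
```

View pics/s3.png

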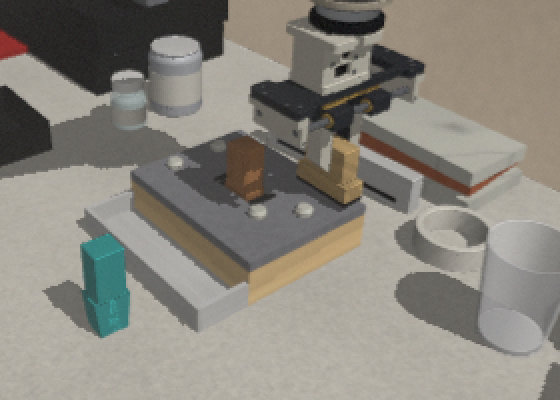

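Call:
send_rows(rows=[[[3,2,0,0,0,0,10],[6,2,0,-0.2,0,0,10],[6,2,0,-0.2,0,0,10],[6,2,-8,-0.2,0,0,10],[6,2,-22,-0.2,0,0,10],[6,2,-38,-0.2,0,0,10],[6,2,-54,-0.2,0,0,10],[6,2,-70,-0.2,0,0,10]]])

```text
clock: 5.05
position: [0.5793, -0.0798, 0.0914]
ee_rot: [0.028, 1.571, -0.028]
force: [-1.1, -0.6, -1.9]
width: 0.259
```

Call:
send_rows(rows=[[[0,0,-14,0,0,0,10],[0,0,-28,0,0,0,10],[0,0,-42,0,0,0,10],[0,0,-56,0,0,0,10],[0,0,-70,0,0,0,10],[0,0,-80,0,0,0,10],[0,0,-86,0,0,0,10],[0,0,-86,0,0,0,10]]])

```text
clock: 5.85
position: [0.4938, -0.0768, 0.0914]
ee_rot: [0.028, 1.571, -0.028]
force: [0.0, 0.3, -2.0]
width: 0.255
```

```bash
python3 - <<'E'
from h import *
T=toolR(BY)
for x,y,z in((-86,-66,.0895),(-86,-66,.15),(70,70,.15),(70,70,.095)):
  rel([((*b2w(x/1000,y/1000),z),T)])
im,d=optics.get_image("side"); cv2.imwrite("pics/s4.png",cv2.cvtColor(im,cv2.COLOR_RGB2BGR)[130:330,180:460].repeat(2,0).repeat(2,1))
E
```

```text
shift [1.9 0.8 1.8] turn [-0.05 -0.01  0.02]
shift [-58.6   0.8   1.8] turn [-0.05 -0.01  0.02]
shift [-58.7 136.9 157.7] turn [-0.05 -0.01  0.02]
shift [ -3.7 136.9 157.7] turn [-0.05 -0.01  0.02]
```

View pics/s4.png

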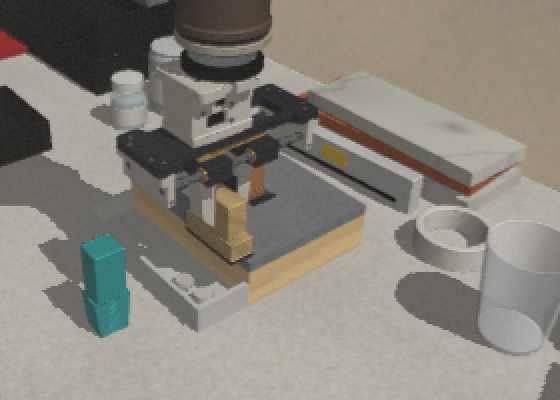

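Call:
send_rows(rows=[[[-40,0,2,0,0,0,10],[-80,5,10,0,0,0,10],[-80,30,40,0,0,0,10],[-80,58,72,0,0,0,10],[-80,86,104,0,0,0,10],[-80,114,134,0,0,0,10],[-80,132,152,0,0,0,10],[-75,137,157.7,0,0,0,10]]])

```text
clock: 6.7
position: [0.6594, 0.0584, 0.1663]
ee_rot: [0.028, 1.569, -0.024]
force: [-0.0, 0.4, -2.0]
width: 0.263
```

Call:
send_rows(rows=[[[0,0,0,0,0,0,10],[20,0,0,0,0,0,10],[40,0,0,0,0,0,10],[55,0,0,0,0,0,10],[65,0,0,0,0,0,10],[69,0,0,0,0,0,10],[69,0,0,0,0,0,10],[69,0,0,0,0,0,10]]])

```text
clock: 7.5
position: [0.6574, 0.0546, 0.098]
ee_rot: [0.028, 1.57, -0.028]
force: [0.5, 0.6, -2.1]
width: 0.259
```

```bash
python3 - <<'E'
from h import *
T=toolR(BY)
for x,y,z in((70,70,.0905),(-86,70,.0905),(-86,70,.17)):
  rel([((*b2w(x/1000,y/1000),z),T)])
im,d=optics.get_image("side"); cv2.imwrite("pics/s5.png",cv2.cvtColor(im,cv2.COLOR_RGB2BGR)[130:330,180:460].repeat(2,0).repeat(2,1))
o=arm.observe()
P=cloud("side",d); q=P-o["position"]; m=(abs(q[...,0])<.016)&(abs(q[...,1])<.045)&(P[...,2]>.058)&(P[...,2]<.08)
print(o["position"],m.sum(), np.nanpercentile(P[m][:,2],[0.5,2,5,20]), np.nanpercentile(P[m][:,1],[2,98]))
E
```

```text
shift [ 7.5 -0.2 -1.1] turn [-0.05  0.06 -0.01]
shift [   7.3   -0.4 -157.1] turn [-0.05  0.06 -0.01]
shift [ -72.2   -0.4 -157. ] turn [-0.05  0.06 -0.01]
[0.65754154 0.05470063 0.0981196 ] 89 [0.0641725  0.06466241 0.06561202 0.06813025] [0.01565752 0.0926639 ]
```

View pics/s5.png

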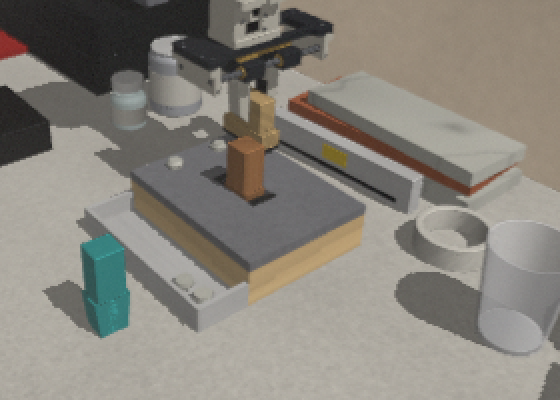

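Call:
send_rows(rows=[[[4,0,0,0,0,0,10],[7,0,0,0,0,0,10],[7,0,0,0,0,0,10],[7,0,-8,0,0,0,10],[7,0,-22,0,0,0,10],[7,0,-38,0,0,0,10],[7,0,-54,0,0,0,10],[7,0,-70,0,0,0,10]]])

```text
clock: 8.35
position: [0.5859, 0.0572, 0.0904]
ee_rot: [0.028, 1.571, -0.028]
force: [0.3, -0.4, -1.5]
width: 0.261
```

Call:
send_rows(rows=[[[0,0,-14,0,0,0,10],[0,0,-28,0,0,0,10],[0,0,-42,0,0,0,10],[0,0,-56,0,0,0,10],[0,0,-70,0,0,0,10],[0,0,-80,0,0,0,10],[0,0,-88,0,0,0,10],[0,0,-88,0,0,0,10]]])

```text
clock: 9.15
position: [0.4981, 0.0602, 0.0903]
ee_rot: [0.027, 1.571, -0.028]
force: [0.8, 0.3, -2.0]
width: 0.261
```

```bash
python3 - <<'E'
from h import *
T=toolR(np.radians(2.2))
for x,y,z in((.461,-.3735,.16),(.461,-.3735,.033)):
  rel([((x,y,z),T)])
im,d=optics.get_image("side"); cv2.imwrite("pics/s6.png",cv2.cvtColor(im,cv2.COLOR_RGB2BGR)[130:330,180:460].repeat(2,0).repeat(2,1))
E
```

```text
shift [ -69.5 -434.8  -21.8] turn [-4.22 -0.03  0.02]
shift [  57.5 -434.7  -21.7] turn [-4.22 -0.03  0.02]
```

View pics/s6.png

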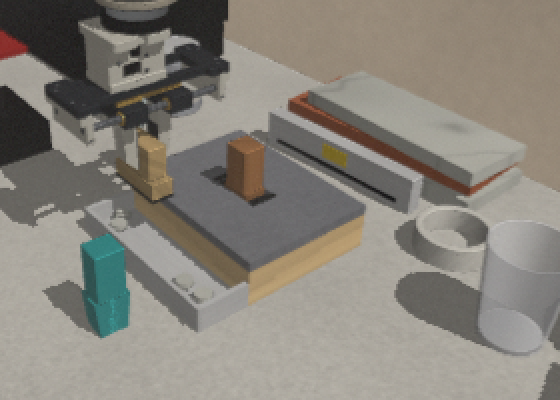

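Call:
send_rows(rows=[[[-25,0,0,0,0,0,10],[-60,0,0,0,0,0,10],[-72,-25,0,0,0,0,10],[-72,-65,0,0,0,0,10],[-72,-110,-5,-1,0,0,10],[-72,-155,-8,-2,0,0,10],[-72,-200,-10,-3,0,0,10],[-72,-245,-12,-4,0,0,10]]])

```text
clock: 10.0
position: [0.4786, -0.1864, 0.1625]
ee_rot: [-0.027, 1.57, 0.027]
force: [0.7, 0.5, -1.0]
width: 0.261
```

```bash
python3 - <<'E'
from h import *
T=toolR(np.radians(2.2))
for x,y,z in((.461,-.3735,.16),(.461,-.3735,.033)):
  rel([((x,y,z),T)])
im,d=optics.get_image("side"); cv2.imwrite("pics/s7.png",cv2.cvtColor(im,cv2.COLOR_RGB2BGR)[130:330,180:460].repeat(2,0).repeat(2,1))
im,d=optics.get_image("top"); cv2.imwrite("pics/t7.png",cv2.resize(cv2.cvtColor(im,cv2.COLOR_RGB2BGR)[150:290,200:400],(800,560)))
E
```

```text
shift [   2.5 -186.4  -24.1] turn [-0.21  0.06  0.02]
shift [ 129.5 -186.4  -24.2] turn [-0.21  0.06  0.02]
```

View pics/s7.png

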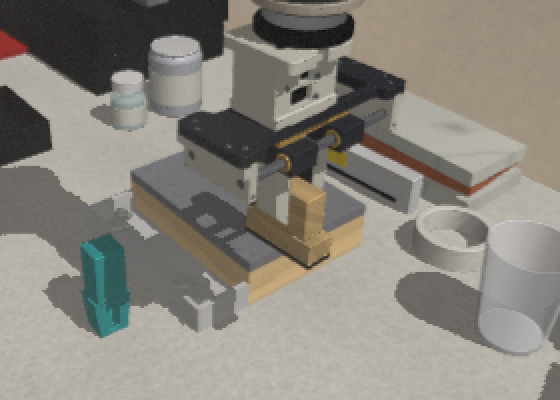

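View pics/t7.png

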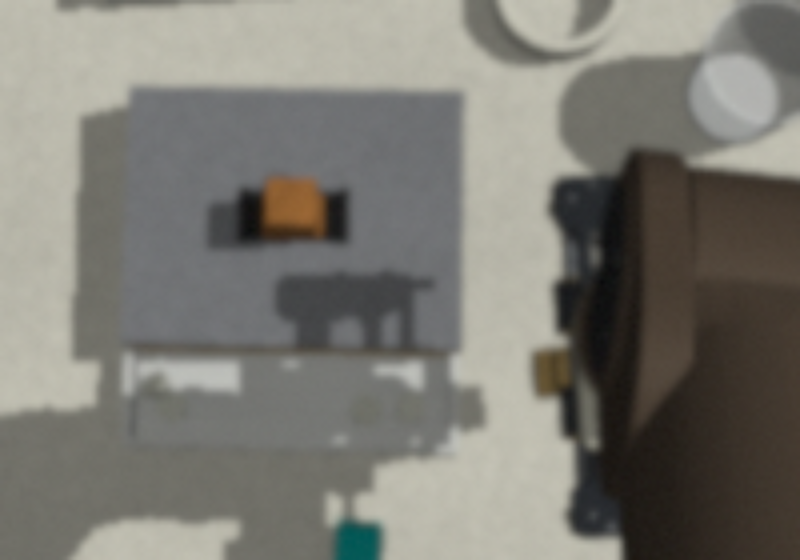

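Call:
send_rows(rows=[[[2,-20,-2,0,0,0,10],[2,-60,-8,0,0,0,10],[2,-100,-13,0,0,0,10],[2,-140,-18,0,0,0,10],[2,-172,-22,0,0,0,10],[20,-186.4,-24,0,0,0,10],[55,-186.4,-24,0,0,0,10],[95,-186.4,-24,0,0,0,10]]])

```text
clock: 10.9
position: [0.4619, -0.3731, 0.0671]
ee_rot: [-0.027, 1.568, 0.023]
force: [-0.3, 0.7, -2.3]
width: 0.259
```

```bash
python3 - <<'E'
from h import *
T=toolR(np.radians(2.2))
rel([((.461,-.3735,.033),T)]); print(arm.observe()["position"])
E
```

```text
shift [34.1 -0.3 -1. ] turn [-0.36  0.16  0.13]
[ 0.46187415 -0.37310995  0.0670885 ]
```

Call:
send_rows(rows=[[[10,0,0,0,0,0,10],[22,0,0,0,0,0,10],[29,0,0,0,0,0,10],[33,0,0,0,0,0,10],[34.5,0,0,0,0,0,10],[35,0,0,0,0,0,10],[35,0,0,0,0,0,10],[35,0,0,0,0,0,15]]])

```text
clock: 11.7
position: [0.4613, -0.3715, 0.0331]
ee_rot: [-0.028, 1.57, 0.026]
force: [-1.0, 1.4, 3.5]
width: 0.258
```

Call:
send_rows(rows=[[[0,0,0,0,0,0,35],[0,0,0,0,0,0,55],[0,0,0,0,0,0,60],[0,0,0,0,0,0,60],[-20,0,0,0,0,0,60],[-60,0,0,0,0,0,60],[-105,0,0,0,0,0,60],[-150,0,0,0,0,0,60]]])

```text
clock: 12.5
position: [0.4603, -0.371, 0.1836]
ee_rot: [-0.026, 1.571, 0.027]
force: [0.4, -0.7, 0.2]
width: 0.602
```

```bash
python3 - <<'E'
from h import *
print(arm.observe()["joints"].round(2), arm.observe()["width"])
for k in (88,-92):
    T=toolR(np.radians(k)); rel([((.583,-.0137,.22),T),((.583,-.0137,.078),T)])
im,d=optics.get_image("side"); cv2.imwrite("pics/s8.png",cv2.cvtColor(im,cv2.COLOR_RGB2BGR))
E
```

```text
[ 0.8   0.44 -0.3   1.69  0.15  1.03  0.49] 0.60218922885255
shift [-36.2 352.9 134.8] turn [-8.604e+01 -0.000e+00 -5.000e-02]
shift [105.8 352.8 134.9] turn [-8.604e+01 -0.000e+00 -5.000e-02]
shift [-36.2 352.9 134.8] turn [ 9.396e+01 -5.000e-02  0.000e+00]
shift [105.8 352.8 134.9] turn [ 9.396e+01 -5.000e-02  0.000e+00]
```

View pics/s8.png

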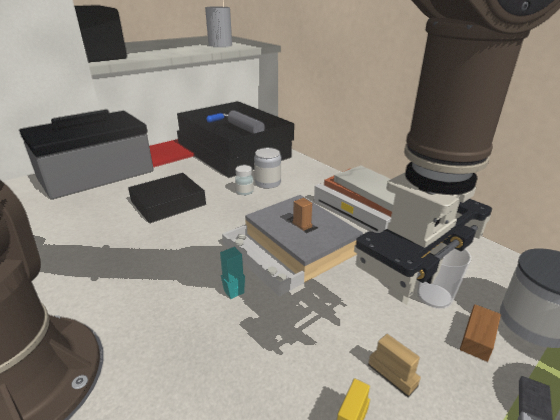

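Call:
send_rows(rows=[[[-15,35,13,-8.5,0,0,60],[-30,80,30,-17,0,0,60],[-36,125,48,-25.5,0,0,60],[-36,170,65,-34,0,0,60],[-36,215,82,-42.5,0,0,60],[-36,260,99,-51,0,0,60],[-36,305,116,-59.5,0,0,70],[-36,340,130,-68,0,0,70]]])

```text
clock: 13.35
position: [0.5795, -0.0238, 0.2183]
ee_rot: [-0.953, 1.351, 0.954]
force: [0.2, -0.4, 1.0]
width: 0.687
```

```bash
python3 - <<'E'
from h import *
print(arm.observe()["joints"].round(2))
T=toolR(np.radians(88)); rel([((.583,-.0137,.18),T),((.583,-.0137,.078),T)])
E
```

```text
[ 0.42  0.45 -0.66  1.66  0.3   1.13  0.9 ]
shift [38.3  0.1 10.6] turn [-17.59   0.05   0.03]
shift [1.403e+02 1.000e-01 1.050e+01] turn [-17.59   0.05   0.03]
```

Call:
send_rows(rows=[[[10,0,4,-8,0,0,70],[25,0,8,-16,0,0,70],[38,0,10,-17.6,0,0,70],[38,0,10,-17.6,0,0,70],[38,0,10,-17.6,0,0,70],[50,0,10,-17.6,0,0,70],[50,0,10,-17.6,0,0,70],[50,0,10,-17.6,0,0,70]]])

```text
clock: 14.15
position: [0.5823, -0.0179, 0.1681]
ee_rot: [-1.177, 1.23, 1.177]
force: [0.9, -0.5, 0.2]
width: 0.703
```

```bash
python3 - <<'E'
from h import *
print(arm.observe()["position"])
T=toolR(np.radians(88)); rel([((.583,-.0137,.078),T)])
im,d=optics.get_image("side"); cv2.imwrite("pics/s9.png",cv2.cvtColor(im,cv2.COLOR_RGB2BGR)[130:330,180:460].repeat(2,0).repeat(2,1))
P=cloud("side",d);
m=np.zeros(d.shape,bool); m[190:235,285:320]=True; m&=(P[...,2]>.07)&(P[...,2]<.118); Q=P[m]
hsv=cv2.cvtColor(im,cv2.COLOR_RGB2HSV)[m]; k=(hsv[:,1]>120)&(hsv[:,0]<20); Q=Q[k]; print(len(Q),np.percentile(Q,[2,98],axis=0).round(4))
E
```

```text
[ 0.58230087 -0.01790308  0.16811522]
shift [90.1 -0.5  4.3] turn [-0.5  -0.01 -0.02]
189 [[ 0.5708 -0.0315  0.0713]
 [ 0.5969 -0.0191  0.1143]]
```

View pics/s9.png

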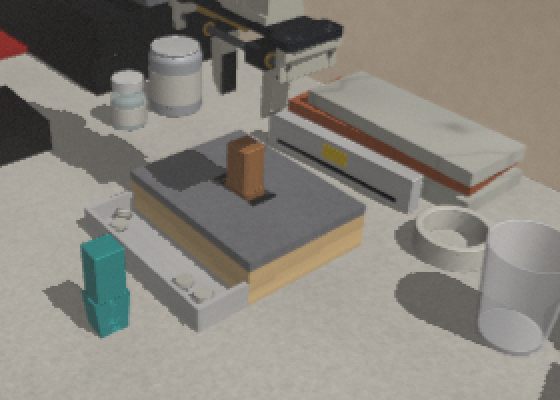

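Call:
send_rows(rows=[[[10,-0.5,3.5,-0.5,0,0,70],[35,-0.5,3.5,-0.5,0,0,70],[60,-0.5,3.5,-0.5,0,0,70],[78,-0.5,3.5,-0.5,0,0,70],[87,-0.5,3.5,-0.5,0,0,70],[89,-0.5,3.5,-0.5,0,0,70],[89,-0.5,3.5,-0.5,0,0,60],[89,-0.5,3.5,-0.5,0,0,45]]], grip_force=55)

```text
clock: 15.0
position: [0.5838, -0.014, 0.0801]
ee_rot: [-1.185, 1.224, 1.183]
force: [-0.1, 0.4, 0.6]
width: 0.572
```

```bash
python3 - <<'E'
from h import *
T=toolR(np.radians(88)); rel([((.583,-.0137,.078),T)]); print(arm.observe()["width"])
E
```

```text
shift [2.1 0.8 0.2] turn [0.06 0.01 0.09]
0.5719393656663723
```

Call:
send_rows(rows=[[[0,0,0,0,0,0,40],[0,0,0,0,0,0,30],[0,0,0,0,0,0,25],[0,0,0,0,0,0,20],[0,0,0,0,0,0,20],[0,0,0,0,0,0,20],[0,0,0,0,0,0,20],[0,0,0,0,0,0,20]]])

```text
clock: 15.8
position: [0.5835, -0.0139, 0.0797]
ee_rot: [-1.185, 1.224, 1.184]
force: [-1.6, 0.6, 5.4]
width: 0.349
```

```bash
python3 - <<'E'
from h import *
o=arm.observe(); print(o["position"],o["force"],o["ft_torque"],o["width"],R.from_rotvec(o["ee_rot"]).as_matrix().round(3))
# rocking table: d0 = distance TCP->lips at lift 0
d0=o["position"][2]*1000-48; print("d0",d0)
for l0 in (0,5,10,15):
  for th,l in zip((7,12,12,4,-4,-12,-12,-4),(0.5,1,2,2.5,3,4,5,5)):
    t=np.radians(th); d=d0+l0+l
    # pose: TCP located distance d up from pivot along leaned axis; tool z=+y; tool x down
    # turn about tool y by th: x-> (cos,0,-sin); TCP = pivot - d*x'
    x=np.array([np.cos(t),0,-np.sin(t)]); s=np.array([d0+l0,0,0])-d*x
    print(l0,th,l,s.round(1))
E
```

```text
[ 0.58348921 -0.01391566  0.07970499] [-1.55151006  0.58992957  5.42553335] [ 0.28620635  0.06915793 -0.06063906] 0.348587753807881 [[ 0.001 -0.999  0.034]
 [ 0.     0.034  0.999]
 [-1.    -0.001  0.   ]]
d0 31.70499305580752
0 7 0.5 [-0.3  0.   3.9]
0 12 1 [-0.3  0.   6.8]
0 12 2 [-1.3  0.   7. ]
0 4 2.5 [-2.4  0.   2.4]
0 -4 3 [-2.9  0.  -2.4]
0 -12 4 [-3.2  0.  -7.4]
0 -12 5 [-4.2  0.  -7.6]
0 -4 5 [-4.9  0.  -2.6]
5 7 0.5 [-0.2  0.   4.5]
5 12 1 [-0.2  0.   7.8]
5 12 2 [-1.2  0.   8. ]
5 4 2.5 [-2.4  0.   2.7]
5 -4 3 [-2.9  0.  -2.8]
5 -12 4 [-3.1  0.  -8.5]
5 -12 5 [-4.1  0.  -8.7]
5 -4 5 [-4.9  0.  -2.9]
10 7 0.5 [-0.2  0.   5.1]
10 12 1 [-0.1  0.   8.9]
10 12 2 [-1.   0.   9.1]
10 4 2.5 [-2.4  0.   3.1]
10 -4 3 [-2.9  0.  -3.1]
10 -12 4 [-3.   0.  -9.5]
10 -12 5 [-4.   0.  -9.7]
10 -4 5 [-4.9  0.  -3.3]
15 7 0.5 [-0.1  0.   5.8]
15 12 1 [0.  0.  9.9]
15 12 2 [-0.9  0.  10.1]
15 4 2.5 [-2.4  0.   3.4]
15 -4 3 [-2.9  0.  -3.5]
15 -12 4 [ -2.9   0.  -10.5]
15 -12 5 [ -3.9   0.  -10.8]
15 -4 5 [-4.9  0.  -3.6]
```

Call:
send_rows(rows=[[[0,0,4,7,0,0,20],[-0.3,0,6.8,12,0,0,20],[-1.3,0,7,12,0,0,20],[-2.4,0,2.4,4,0,0,20],[-2.9,0,-2.4,-4,0,0,20],[-3.2,0,-7.4,-12,0,0,20],[-4,0,-5,-8,0,0,20],[-4.5,0,0,0,0,0,20]]])

```text
clock: 16.6
position: [0.5819, -0.0165, 0.0826]
ee_rot: [-1.183, 1.229, 1.184]
force: [0.1, -8.5, -7.3]
width: 0.346
```

```bash
python3 - <<'E'
from h import *
o=arm.observe(); print(o["position"],o["force"],o["ft_torque"],o["width"],R.from_rotvec(o["ee_rot"]).as_matrix().round(3))
im,d=optics.get_image("side"); cv2.imwrite("pics/s10.png",cv2.cvtColor(im,cv2.COLOR_RGB2BGR)[130:330,180:460].repeat(2,0).repeat(2,1))
E
```

```text
[ 0.58186902 -0.0165002   0.08261728] [ 0.0824752  -8.45511268 -7.25724303] [-2.01079257 -0.57472916  1.13336563] 0.3458138939071124 [[-0.003 -0.999  0.035]
 [-0.002  0.035  0.999]
 [-1.     0.003 -0.002]]
```

View pics/s10.png

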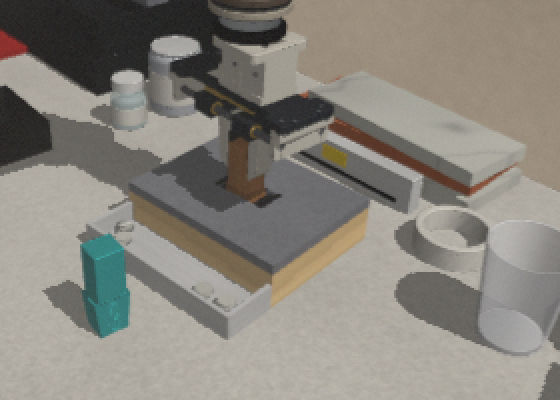

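```bash
python3 - <<'E'
from h import *
def fit(n):
    im,d=optics.get_image(n); P=cloud(n,d); Z=P[...,2]
    hsv=cv2.cvtColor(im,cv2.COLOR_RGB2HSV)
    m=(Z>.04)&(Z<.072)&(abs(P[...,0]-.58)<.11)&(abs(P[...,1]+.013)<.14)
    Q=P[m]; core=(abs(Q[:,0]-.585)<.06)&(abs(Q[:,1]+.015)<.08)
    A=np.c_[Q[core][:,:2],np.ones(core.sum())]; s=np.linalg.lstsq(A,Q[core][:,2],rcond=None)[0]
    r=cv2.minAreaRect((Q[:,:2]*1000).astype(np.float32)); print(n,m.sum(),"tilt deg",np.degrees(s[:2]).round(2),"med z",np.median(Q[core][:,2]).round(4),r)
    cv2.imwrite(f"pics/{n}11.png",cv2.resize(cv2.cvtColor(im,cv2.COLOR_RGB2BGR)[130:330,180:460],(784,560)))
fit("side"); fit("top")
E
```

```text
side 4110 tilt deg [0.05 0.04] med z 0.0555 ((584.2453002929688, -18.133995056152344), (174.33566284179688, 223.52532958984375), 5.093681812286377)
top 1045 tilt deg [-0.36  0.65] med z 0.0562 ((582.55224609375, -18.145675659179688), (169.28526306152344, 220.3501434326172), 5.2504167556762695)
```

View pics/top11.png

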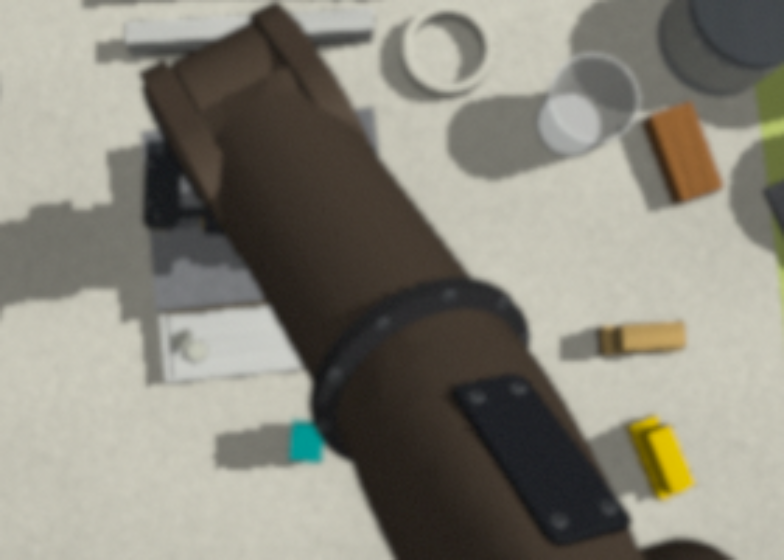

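View pics/side11.png

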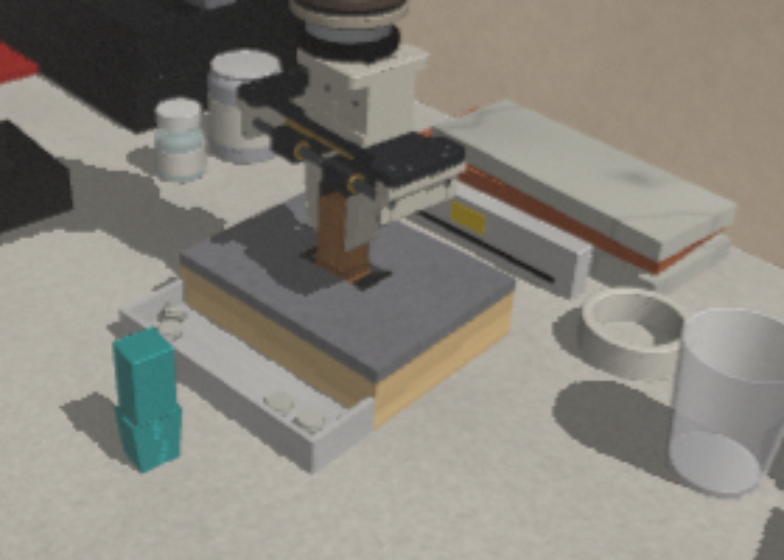

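Call:
send_rows(rows=[[[0,0,0,-1,0,0,20],[0,0,0,-2,0,0,20],[0,0,0,-3,0,0,20],[0,0,0,-4,0,0,20],[0,0,0,-5,0,0,20],[0,0,0,-6,0,0,20],[0,0,0,-7,0,0,20],[0,0,0,-7,0,0,20]]])

```text
clock: 17.55
position: [0.5839, -0.016, 0.0838]
ee_rot: [-1.276, 1.166, 1.273]
force: [1.0, -5.8, -0.6]
width: 0.346
```

```bash
cat >> h.py <<'E'
def fit(tag):
    o=arm.observe(); M=R.from_rotvec(o["ee_rot"]).as_matrix(); print(o["position"].round(4),"F",o["force"].round(1),"T",o["ft_torque"].round(2),"w",o["width"].round(3),"jaw head",np.degrees(np.arctan2(M[1,2],M[0,2])).round(1),"x",M[:,0].round(3))
    n="side"; im,d=optics.get_image(n); P=cloud(n,d); Z=P[...,2]
    m=(Z>.04)&(Z<.072)&(abs(P[...,0]-.58)<.11)&(abs(P[...,1]+.013)<.14)
    Q=P[m]; core=(abs(Q[:,0]-.585)<.06)&(abs(Q[:,1]+.015)<.08)
    A=np.c_[Q[core][:,:2],np.ones(core.sum())]; s=np.linalg.lstsq(A,Q[core][:,2],rcond=None)[0]
    r=cv2.minAreaRect((Q[:,:2]*1000).astype(np.float32)); print("tilt",np.degrees(s[:2]).round(2),"z",np.median(Q[core][:,2]).round(4),np.round(r[0],1),np.round(r[1],1),round(r[2],1))
    cv2.imwrite(f"pics/{tag}.png",cv2.resize(cv2.cvtColor(im,cv2.COLOR_RGB2BGR)[130:330,180:460],(784,560)))
E
python3 -c "
from h import *
fit('s12')"
```

```text
Traceback (most recent call last):
  File "h.py", line 30, in fit
    o=arm.observe(); M=R.from_rotvec(o["ee_rot"]).as_matrix(); print(o["position"].round(4),"F",o["force"].round(1),"T",o["ft_torque"].round(2),"w",o["width"].round(3),"jaw head",np.degrees(np.arctan2(M[1,2],M[0,2])).round(1),"x",M[:,0].round(3))
                                                                                                                                                    ^^^^^^^^^^^^^^^^
AttributeError: 'float' object has no attribute 'round'
```

```bash
sed -i 's/o\["width"\].round(3)/round(o["width"],3)/' h.py
python3 -c "
from h import *
fit('s12')"
```

```text
[ 0.5839 -0.016   0.0838] F [ 1.  -5.8 -0.6] T [-1.6  -0.35 -0.24] w 0.346 jaw head 95.1 x [ 0.001 -0.001 -1.   ]
tilt [0.16 0.01] z 0.0556 [583.6 -17.7] [173.4 224. ] 5.1
```

View pics/s12.png

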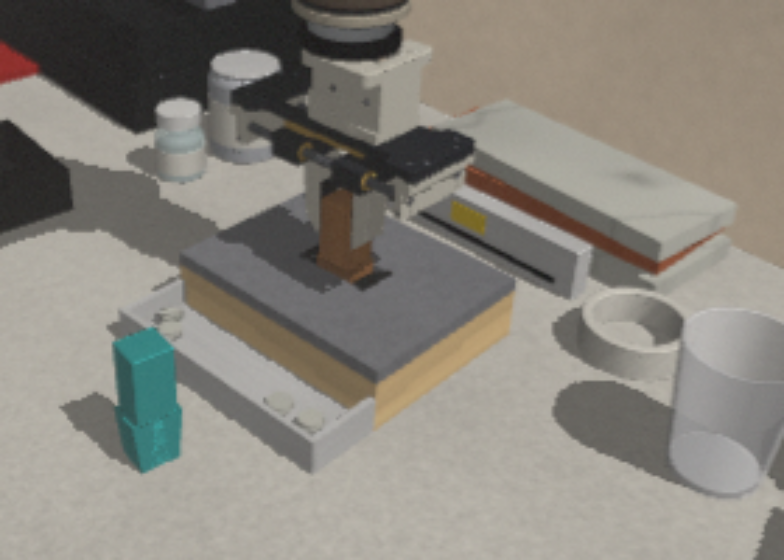

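Call:
send_rows(rows=[[[-0.2,0,1.4,3,0,0,20],[-0.4,0,2.8,6,0,0,20],[-0.5,0,4.3,9,0,0,20],[-0.7,0,6.3,12,0,0,20],[-1.2,0,6.4,12,0,0,20],[-2.1,0,3.9,8,0,0,20],[-2.9,0,1.2,4,0,0,20],[-3,0,-1.5,0,0,0,20]]])

```text
clock: 18.4
position: [0.5828, -0.0141, 0.0862]
ee_rot: [-1.276, 1.161, 1.28]
force: [0.2, 2.5, -10.8]
width: 0.341
```

```bash
python3 -c "
from h import *
fit('s13')"
```

```text
[ 0.5828 -0.0141  0.0862] F [  0.2   2.5 -10.8] T [ 0.9  -0.11 -0.36] w 0.341 jaw head 95.4 x [-0.001  0.003 -1.   ]
tilt [0.08 0.11] z 0.0555 [585.1 -13. ] [174.2 223. ] 2.4
```

I found an error in my last two swings: I wrote the lean in the turn-about-x column, so they twisted the bung instead of leaning it, and that yawed the box a few degrees. The measured box is flat and unlifted, and the chips are still in the gutter. I'll realign the gripper with the box and lean about tool y from here on.

Call:
send_rows(rows=[[[0,0,0,1.5,0,0,20],[0,0,0,3,0,0,20],[-0.2,0,2.7,3,4,0,20],[-0.4,0,5.4,3,8,0,20],[-0.4,0,8.2,3,12,0,20],[-1.1,0,8.4,3,12,0,20],[-2.3,0,4.3,3,6,0,20],[-3,0,0,3,0,0,20]]])

```text
clock: 19.25
position: [0.5839, -0.0108, 0.0914]
ee_rot: [-1.234, 1.182, 1.241]
force: [-3.8, 6.8, -5.2]
width: 0.346
```

```bash
python3 -c "
from h import *
fit('s14')"
```

```text
[ 0.5839 -0.0108  0.0914] F [-3.8  6.8 -5.2] T [1.63 0.91 0.05] w 0.346 jaw head 92.3 x [ 0.003  0.009 -1.   ]
tilt [0.12 0.06] z 0.0555 [585.  -10.6] [174. 223.] 3.0
```

View pics/s14.png

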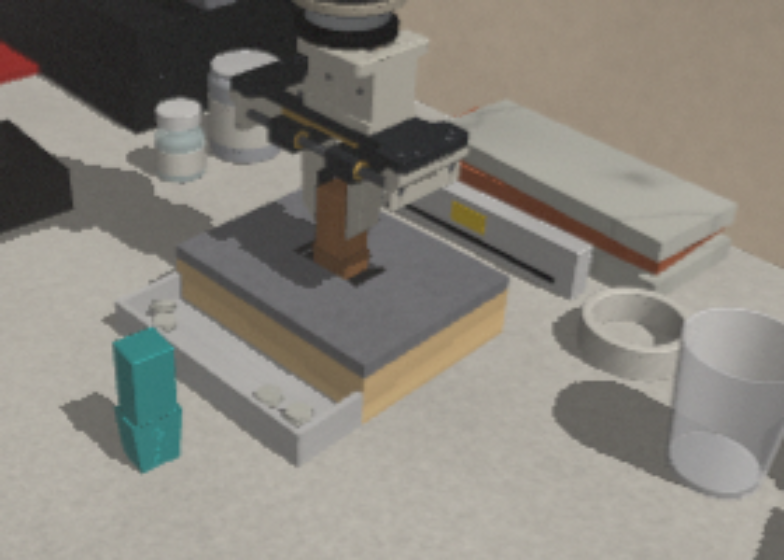

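Call:
send_rows(rows=[[[-0.2,0,-2.3,0,-3,0,20],[-0.4,0,-4.6,0,-6,0,20],[-0.5,0,-6.9,0,-9,0,20],[-0.5,0,-9.3,0,-12,0,20],[-1,0,-9.4,0,-12,0,20],[-2.1,0,-6.4,0,-8,0,20],[-2.9,0,-3.2,0,-4,0,20],[-3,0,0,0,0,0,20]]])

```text
clock: 20.1
position: [0.585, -0.0187, 0.0942]
ee_rot: [-1.238, 1.195, 1.227]
force: [-2.0, -7.3, 5.8]
width: 0.35
```

```bash
python3 -c "
from h import *
fit('s15')"
```

```text
[ 0.585  -0.0187  0.0942] F [-2.  -7.3  5.8] T [-1.79  0.29 -0.15] w 0.35 jaw head 91.8 x [ 0.004 -0.005 -1.   ]
tilt [ 0.15 -0.04] z 0.0555 [586.5 -20.3] [173.7 223.6] 1.2
```

Call:
send_rows(rows=[[[-0.2,0,2.4,0,3,0,20],[-0.4,0,4.9,0,6,0,20],[-0.5,0,7.4,0,9,0,20],[-0.5,0,9.9,0,12,0,20],[-1,0,10,0,12,0,20],[-2,0,6.8,0,8,0,20],[-2.9,0,3.4,0,4,0,20],[-3,0,0,0,0,0,20]]])

```text
clock: 20.95
position: [0.5843, -0.0125, 0.0974]
ee_rot: [-1.233, 1.183, 1.238]
force: [-3.4, 9.2, 5.3]
width: 0.347
```

```bash
python3 -c "
from h import *
fit('s16')"
```

```text
[ 0.5843 -0.0125  0.0974] F [-3.4  9.2  5.3] T [2.45 0.75 0.09] w 0.347 jaw head 92.1 x [ 0.004  0.008 -1.   ]
tilt [0.13 0.09] z 0.0555 [585.5 -12.8] [174.1 222.9] 2.9
```

View pics/s16.png

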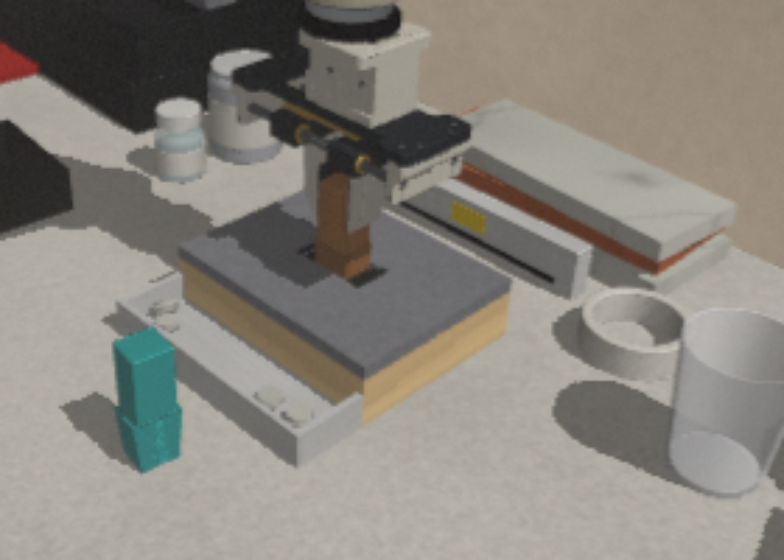

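Call:
send_rows(rows=[[[-0.2,0,-2.6,0,-3,0,20],[-0.4,0,-5.2,0,-6,0,20],[-0.4,0,-7.9,0,-9,0,20],[-0.4,0,-10.6,0,-12,0,20],[-0.9,0,-10.7,0,-12,0,20],[-2,0,-7.2,0,-8,0,20],[-2.9,0,-3.6,0,-4,0,20],[-3,0,0,0,0,0,20]]])

```text
clock: 21.8
position: [0.5844, -0.0181, 0.0995]
ee_rot: [-1.236, 1.194, 1.229]
force: [-0.4, -4.6, 2.6]
width: 0.345
```

```bash
python3 -c "
from h import *
fit('s17')"
```

```text
[ 0.5844 -0.0181  0.0995] F [-0.4 -4.6  2.6] T [-1.09  0.01 -0.02] w 0.345 jaw head 91.8 x [ 0.003 -0.003 -1.   ]
tilt [ 0.16 -0.01] z 0.0555 [585.9 -19.2] [174.3 223.7] 1.1
```

Call:
send_rows(rows=[[[-0.2,0,2.8,0,3,0,20],[-0.5,0,5.5,0,6,0,20],[-0.6,0,8.3,0,9,0,20],[-0.7,0,11.1,0,12,0,20],[-1.5,0,11.3,0,12,0,20],[-2.7,0,7.6,0,8,0,20],[-3.7,0,3.8,0,4,0,20],[-4,0,0,0,0,0,20]]])

```text
clock: 22.65
position: [0.5837, -0.013, 0.1038]
ee_rot: [-1.231, 1.183, 1.239]
force: [-3.5, 8.0, 3.6]
width: 0.345
```

```bash
python3 -c "
from h import *
fit('s18')"
```

```text
[ 0.5837 -0.013   0.1038] F [-3.5  8.   3.6] T [2.39 0.94 0.06] w 0.345 jaw head 92.1 x [ 0.002  0.009 -1.   ]
tilt [0.14 0.04] z 0.0555 [584.6 -12.4] [172.4 223.8] 2.5
```

View pics/s18.png

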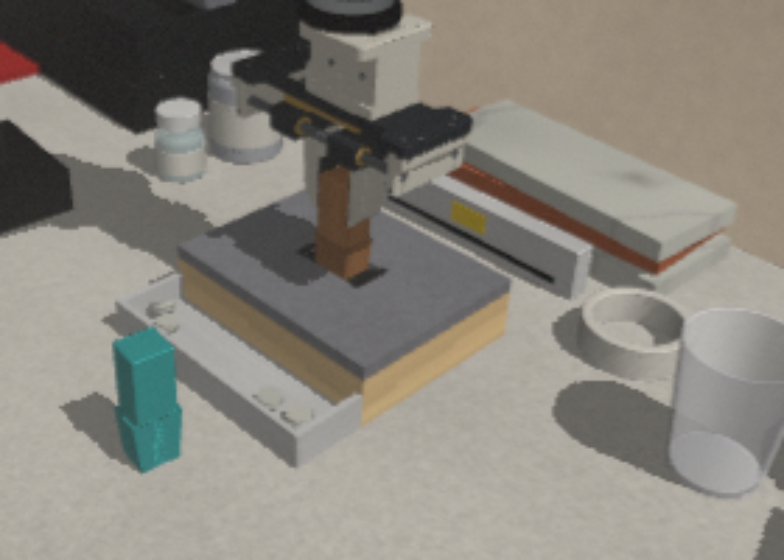

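```bash
python3 - <<'E'
from h import *
im,d=optics.get_image("side"); P=cloud("side",d)
for v in range(185,234,2):
    u=303; print(v,P[v,u].round(4),im[v,u])
cv2.imwrite("pics/s19.png",cv2.resize(cv2.cvtColor(im,cv2.COLOR_RGB2BGR)[170:240,260:340],(800,600) if 0 else (686,600),interpolation=cv2.INTER_CUBIC))
E
```

```text
185 [ 0.547  -0.0547  0.1842] [39 37 39]
187 [ 0.5463 -0.0556  0.1803] [42 42 41]
189 [ 0.5469 -0.0552  0.1754] [47 42 39]
191 [ 0.589  -0.0103  0.1376] [79 61 47]
193 [ 0.5827 -0.0173  0.1377] [82 61 44]
195 [nan nan nan] [82 63 44]
197 [ 0.5709 -0.0304  0.1376] [87 64 45]
199 [ 0.5727 -0.0287  0.1313] [82 62 45]
201 [ 0.5716 -0.0301  0.1273] [83 63 47]
203 [ 0.5695 -0.0327  0.1242] [84 64 48]
205 [ 0.5712 -0.0311  0.1179] [82 60 43]
207 [ 0.5704 -0.0322  0.1136] [83 63 47]
209 [ 0.5717 -0.0311  0.1075] [85 64 47]
211 [ 0.5719 -0.0311  0.1023] [85 64 44]
213 [ 0.5707 -0.0325  0.0983] [89 67 50]
215 [ 0.5728 -0.0306  0.0914] [88 66 47]
217 [ 0.572  -0.0317  0.087 ] [92 68 50]
219 [ 0.5737 -0.0301  0.0803] [74 56 42]
221 [ 0.5733 -0.0308  0.0755] [76 58 45]
223 [ 0.5726 -0.0318  0.0709] [73 56 42]
225 [ 0.5717 -0.033   0.0666] [76 60 46]
227 [ 0.5741 -0.0308  0.0591] [80 59 46]
229 [ 0.5712 -0.0341  0.0566] [93 73 61]
231 [ 0.5666 -0.0392  0.0558] [109 110 110]
233 [ 0.5631 -0.0432  0.0541] [106 106 109]
```

View pics/s19.png

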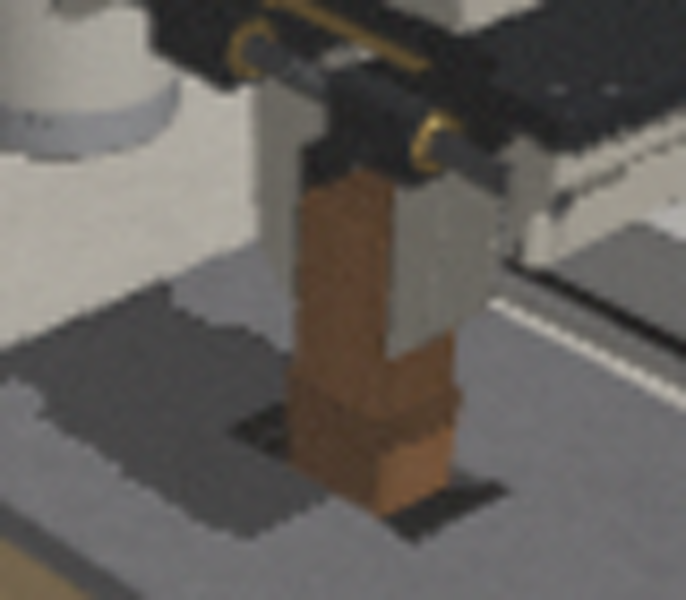

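Call:
send_rows(rows=[[[-0.5,0,-2.9,0,-3,0,20],[-1,0,-6,0,-6,0,20],[-1.5,0,-9.1,0,-9,0,20],[-2.5,0,-9.3,0,-9,0,20],[-4,0,-6.3,0,-6,0,20],[-5.5,0,-3.2,0,-3,0,20],[-6,0,0,0,0,0,20],[-7,0,0,0,0,0,20]]])

```text
clock: 23.55
position: [0.5832, -0.015, 0.1101]
ee_rot: [-1.237, 1.191, 1.236]
force: [0.8, 0.6, -0.9]
width: 0.343
```

Call:
send_rows(rows=[[[-1,0,0,0,0,0,20],[-2,0,0,0,0,0,20],[-3,0,0,0,0,0,20],[-4,0,0,0,0,0,20],[-5.5,0,0,0,0,0,20],[-7,0,0,0,0,0,20],[-9,0,0,0,0,0,20],[-11,0,0,0,0,0,20]]])

```text
clock: 24.35
position: [0.5833, -0.0156, 0.1209]
ee_rot: [-1.236, 1.192, 1.236]
force: [-0.8, -0.3, -1.2]
width: 0.346
```

```bash
python3 -c "
from h import *
fit('s20')"
```

```text
[ 0.5833 -0.0156  0.1209] F [-0.8 -0.3 -1.2] T [ 0.13 -0.12 -0.02] w 0.346 jaw head 92.1 x [ 0.  0. -1.]
tilt [ 0.09 -0.01] z 0.0555 [585.9 -16.2] [174.  224.2] 1.7
```

View pics/s20.png

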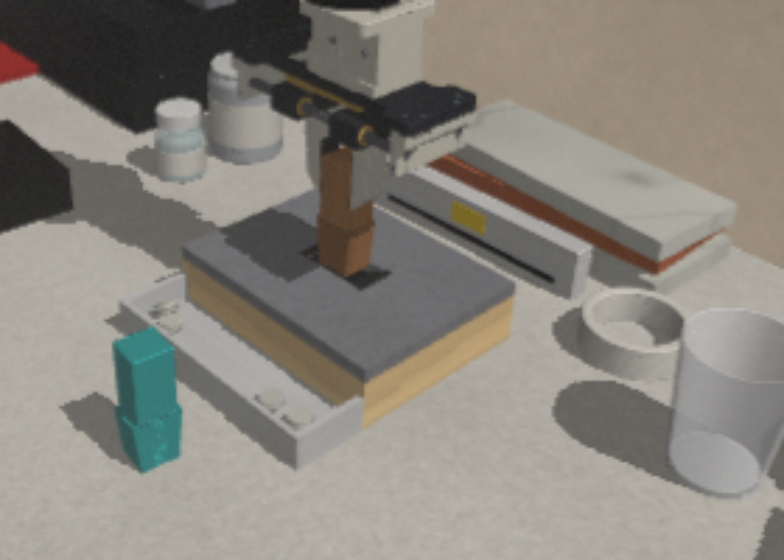

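```bash
python3 - <<'E'
from h import *
print(arm.observe()["joints"].round(2))
T=toolR(np.radians(92)); rel([((.424,.362,.2),T),((.424,.362,.07),T)])
E
```

```text
[ 0.39  0.57 -0.67  1.76  0.42  0.96  1.17]
shift [-78.8 145.7 383.1] turn [0.06 0.   0.03]
shift [ 51.2 145.8 383.1] turn [0.06 0.   0.03]
```

Call:
send_rows(rows=[[[-10,0,0,0,0,0,20],[-30,0,0,0,0,0,20],[-60,0,0,0,0,0,20],[-80,5,10,0,0,0,20],[-80,18,40,0,0,0,20],[-80,34,80,0,0,0,20],[-80,50,120,0,0,0,20],[-80,66,160,0,0,0,20]]])

```text
clock: 25.2
position: [0.5108, 0.1432, 0.2016]
ee_rot: [-1.236, 1.191, 1.235]
force: [0.3, 0.2, -1.4]
width: 0.344
```

```bash
python3 - <<'E'
from h import *
print(arm.observe()["joints"].round(2))
T=toolR(np.radians(92)); rel([((.424,.362,.18),T),((.424,.362,.07),T)])
E
```

```text
[ 0.19  0.41 -0.76  1.79  0.32  1.07  0.92]
shift [ 21.5  79.  221.7] turn [0.04 0.   0.05]
shift [131.5  79.1 221.7] turn [0.04 0.   0.05]
```

Call:
send_rows(rows=[[[0,14,40,0,0,0,20],[0,28,80,0,0,0,20],[0,43,120,0,0,0,20],[0,57,160,0,0,0,20],[0,70,198,0,0,0,20],[10,77,217,0,0,0,20],[21,79,221.7,0,0,0,20],[21,79,221.7,0,0,0,20]]])

```text
clock: 26.0
position: [0.4238, 0.3603, 0.1787]
ee_rot: [-1.237, 1.194, 1.237]
force: [0.6, -0.9, -1.1]
width: 0.347
```

```bash
python3 - <<'E'
from h import *
print(arm.observe()["joints"].round(2))
T=toolR(np.radians(92)); rel([((.424,.362,.07),T)])
im,d=optics.get_image("side"); P=cloud("side",d); p=arm.observe()["position"]
m=(abs(P[...,0]-p[0])<.03)&(abs(P[...,1]-p[1])<.03)&(P[...,2]>.06)&(P[...,2]<p[2]); print(p,np.nanpercentile(P[m][:,2],[1,3,10]))
cv2.imwrite("pics/s21.png",cv2.cvtColor(im,cv2.COLOR_RGB2BGR)[60:280,60:340].repeat(2,0).repeat(2,1))
E
```

```text
[-0.25  0.48 -0.77  1.76  0.38  1.06  0.45]
shift [108.7  -0.5   1.9] turn [ 0.15 -0.09 -0.09]
[0.42467176 0.35944298 0.1791858 ] [0.11343927 0.11513321 0.12029269]
```

View pics/s21.png

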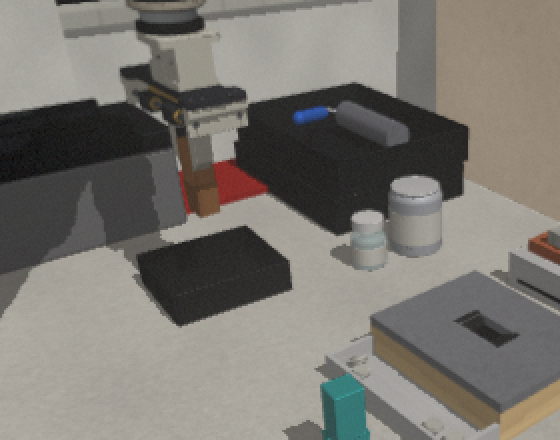

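Call:
send_rows(rows=[[[20,0,1,0,0,0,20],[50,0,1,0,0,0,20],[80,0,1,0,0,0,20],[98,0,1,0,0,0,20],[105,0,1,0,0,0,20],[107,0,1,0,0,0,20],[108,0,1,0,0,0,20],[108,0,1,0,0,0,20]]])

```text
clock: 26.85
position: [0.4253, 0.3618, 0.0727]
ee_rot: [-1.235, 1.191, 1.235]
force: [0.6, 0.2, -1.0]
width: 0.343
```

Call:
send_rows(rows=[[[1,0,0,0,0,0,20],[2,0,0,0,0,0,20],[3,0,0,0,0,0,20],[3.5,0,0,0,0,0,20],[4,0,0,0,0,0,20],[4,0,0,0,0,0,20],[4,0,0,0,0,0,20],[4,0,0,0,0,0,20]]])

```text
clock: 27.65
position: [0.4248, 0.3617, 0.0686]
ee_rot: [-1.236, 1.191, 1.235]
force: [-2.2, -2.6, 9.7]
width: 0.344
```

Contact at 9.7 N on the tray floor, so I release and rise.

Call:
send_rows(rows=[[[-0.7,0,0,0,0,0,36],[-0.7,0,0,0,0,0,42],[-0.7,0,0,0,0,0,50],[-0.7,0,0,0,0,0,60],[-0.7,0,0,0,0,0,68],[-15,0,0,0,0,0,70],[-45,0,0,0,0,0,70],[-90,0,0,0,0,0,70]]])

```text
clock: 28.45
position: [0.4236, 0.3605, 0.1578]
ee_rot: [-1.236, 1.196, 1.237]
force: [1.6, 0.1, 0.5]
width: 0.696
```

Call:
send_rows(rows=[[[-40,0,0,0,0,0,70],[-80,0,0,0,0,0,70],[-80,40,0,0,0,0,70],[-80,80,0,0,0,0,70],[-80,100,-20,0,0,0,70],[-80,100,-60,0,0,0,70],[-80,100,-80,0,0,0,70],[-80,100,-80,0,0,0,70]]])

```text
clock: 29.25
position: [0.3276, 0.2754, 0.2384]
ee_rot: [-1.236, 1.194, 1.231]
force: [0.4, 0.6, 0.2]
width: 0.7
```

```bash
python3 - <<'E'
from h import *
print(arm.observe()["clock"],arm.observe()["position"])
for n in ("side","top"):
    im,d=optics.get_image(n); cv2.imwrite(f"pics/{n}22.png",cv2.cvtColor(im,cv2.COLOR_RGB2BGR))
E
```

```text
29.25 [0.32763057 0.27537801 0.23838984]
```

View pics/side22.png

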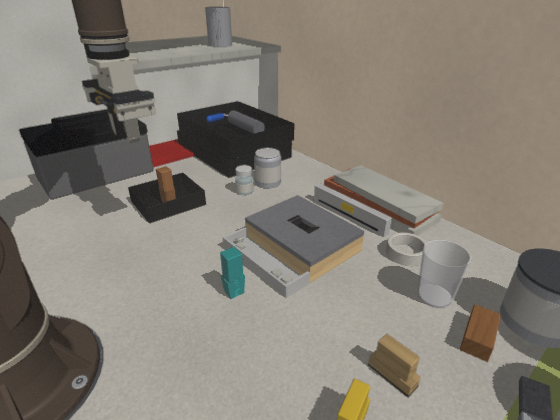

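View pics/top22.png

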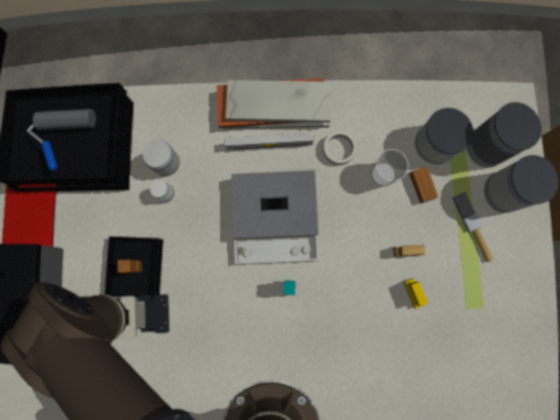

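The top picture shows the bung standing in the tray at (130,267), the plate clear, the scraper at (410,251) and the bystanders where they were. One last crop checks the chips.

```bash
python3 - <<'E'
import cv2
a=cv2.imread("pics/top22.png")[160:270,220:330]; b=cv2.imread("pics/side22.png")[210:300,215:325]
cv2.imwrite("pics/f.png",cv2.hconcat([cv2.resize(a,(400,400),interpolation=2),cv2.resize(b,(400,400),interpolation=2)]))
E
```

```text
(no output)
```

View pics/f.png

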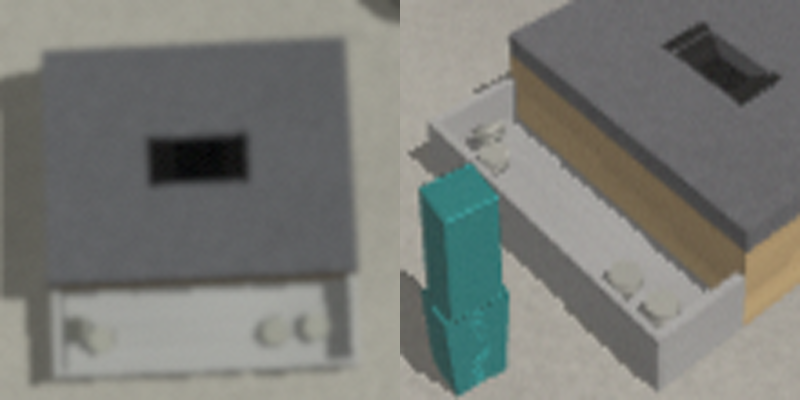

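All four chips show in the gutter: two at its left end, about (475,140) in the crop, and two at its right end, about (640,290). I hand the job in.

```bash
python3 -c "
from cell import arm
print(arm.sign_off())"
```

```text
the job is handed in; nothing more can be done
None
```

The job is finished and handed in, using about 29 s of the 72 s allowed.

- **Chips:** I swept all four off the cover plate with the wooden scraper, one pass each side of the bung. The last pictures show the plate clear and four chips in the gutter.
- **Scraper:** It is back on the bench, standing where it was.
- **Bung:** I rocked it out about the lips and pulled the last part straight up once it was about 25 mm out. It now stands upright in the small tray. By depth measurement, the box stayed flat at its height after every swing I checked.
- **Other things:** The bystanders and look-alikes look unmoved in the last pictures.

**What went wrong:** In the first two swings I wrote the lean angle in the wrong turn column. This twisted the bung about the vertical and turned the box on the bench by up to about 7° before I noticed and corrected it. The correct swings then slid the box back and forth by up to about 10 mm. When I last measured it, it was about 4 mm and 3.5° away from its starting pose.

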